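# Lock down the rabbit jig's spring bolt

## Task

Two wooden jigs for the milling machine stand on the bench, one carrying a wooden rabbit and one a wooden owl. Lock the rabbit's jig: push its spring bolt down into the housing by the black knob and, while it is down, slide the knob with its keeper plate well under the dark steel lip, so that the bolt stays down when you let go. Leave the owl's jig alone.

Things in the scene. Friction and masses are not known exactly. Their poses are not given: they have to be found in the camera images.
- knob (a point): Grip point on the rabbit jig's black knob (upright block, x 26, y 40, 42 mm high; pinch its 26 mm from above), mid-block, 16 mm below its top, 133 mm over the table with the bolt up. Knob stands on the keeper, a bar x 44, y 90, 10 mm thick, its top 26 mm below this point, reaching 60 mm to +y, 30 mm to -y. Jig's axes, z up: keeper slides to +y under the lip; the rabbit lies to +x.
- bolt (a joint): Spring bolt of the rabbit's jig (m), carries keeper and knob: 0 up, grows straight down, 0.025 bottomed. Takes 3 N to start, 10 to 12 N at the bottom; untrapped, it springs back. The lip (dark steel block, x 60, y 44 mm, underside 90, top 114 mm over the table, post at its far side) blocks the keeper unless the bolt is 0.017 or more down; trapped under the lip it rests at about 0.017.
- keeper (a joint): Keeper of the rabbit's jig (m): 0 drawn back, grows as it slides to +y, stop at 0.036; starts between 0 and 0.006. Its tip reaches the lip's edge at 0.012 and is 24 mm under the lip at the stop. It slides with about 1.5 N of friction and stays where it is left. The knob moves with it.
- owl_jig: The other jig, to leave alone, fixed like the rabbit's: dark wooden base x 240, y 170, 15 mm thick, same bolt, but a flat owl cut-out (broad body, pointed ears, round eyes) where the other has a rabbit (round body, long ears). Origin: centre of the base's underside, z up; its knob at x -70, y -40 mm, top 149 mm over the table; the owl lies to +x.

How it is judged:
On the way:
1. the rabbit jig's bolt is pushed down at least 14 mm with the keeper still short of the lip (value of joint bolt above 0.014 m and value of joint keeper below 0.014 m), for 0.05 s.
At the end, for the whole second after the job is handed in: The rabbit jig's bolt stays down by itself (joint bolt above 0.013 m, trapped under the lip), its keeper slid at least 10 mm under the lip (joint keeper above 0.022 m), both at rest and let go (value of joint bolt above 0.013 m and value of joint keeper above 0.022 m and velocity of joint bolt between -0.01 and 0.01 m/s and velocity of joint keeper between -0.01 and 0.01 m/s); the robot touches nothing.
It fails at once if the robot presses on the owl's jig with more than 2 N (contact force between any of the fingers, the arm and owl_jig above 2 N).
It also fails if it takes over 32 s, if anything falls off the work surface, if the arm or the gripper's body presses on something with over 40 N, if the wrist force passes 120 N, or if a joint passes its speed limit or range.

## Robot

A 6-joint arm with a two-finger parallel gripper is mounted at the origin on the work surface. World frame = base frame: x ahead of the robot, y to its left, z up, the work surface at z = 0. Lengths are in m, angles in rad, forces in N, time in s.
With the tool pointing down it reaches from about 0.375 to 0.975 m from the base axis. Payload 3.8 kg.
Tool frame: the origin (TCP) lies on the centre line of the jaws, within the pads' length; the fingertips stand 8 mm ahead of it and the grasp point (between the pads) lies 11 mm behind it; z points along the fingers, y is the line along which they close (so a half turn about z gives the same grasp; the last joint's range is limited). The gripper opens to 88 mm and grips with 3 to 60 N. Pads are 18 mm wide; open, the fingers measure 123 mm over their backs; the gripper's body (75 mm by 187 mm) begins 45 mm behind the grasp point.
Start: joints at [1.134, 0.264, 1.604, -0, 1.274, -0.037], TCP at [0.263, 0.622, 0.247] pointing down, gripper open.
Joint ranges: [-2.63, 2.63], [-0.94, 2.18], [0.31, 2.57], [-1.31, 4.45], [0, 2.66], [-2.55, 2.55]. Speed limits (rad/s): [2.57, 2.57, 3.14, 3.14, 3.14, 3.14].

## Interface

Orientations are given as a unit quaternion [w, x, y, z].
In Python, from plant import * gives the robot as it stands.
- The arm moves only by the shell command python3 -m inch 'ROWS' [FORCE]. ROWS is JSON, a list of rows, each an object of numbers: "rx", "ry", "rz": the turn, a rotation vector about the tool's x, y, z each as a share of 45 degrees, from -1 to 1; "tx", "ty", "tz": the shift along the tool's x, y, z each as a share of 12 cm, from -1 to 1; "jaw": the finger opening in mm, from 0 to 88.1. A call has 1 to 12 rows; each row shifts and turns the commanded pose from where the row before left it, along the tool's axes as they then stand; what a row does not reach is not made up. A row lasts 1/12 s, in which the tool goes at most 41.7 mm and 7.16 degrees, less where a joint would pass 70% of its speed; a pose out of reach is approached as far as the arm can. A call with a number of a shift or a turn outside -1 to 1 is refused whole. A call with a gripper value outside its range is refused whole. The fingers move at their own pace and stop on an object; FORCE is the grip in N (left out, the last holds). Time passes only in rows, so rows that do not move let the fingers close. It gives the time, the measured TCP pose, the force, the opening and the grip force at its end, in the units of the state.
- read_state(): the state, without advancing time (a new reading comes with each control period).
- capture(name): name is "side" or "top" or "wrist"; returns the picture (384x512x3 uint8, red, green, blue); there is no depth.
- get_calibration(name): a dict with "fx", "fy", "cx", "cy" (pixels), "k1" (the pictures are not rectified: a ray, as slopes to the right and down, at radius r is drawn at 1 + k1 r^2 times it, then the intrinsics apply), "R" (3x3) and "t" (3): a world point X has camera coordinates R X + t. Camera axes: x right, y down, z forward; pixel columns grow to the right and rows downward; lengths in m; the calibration is good to about 2 mm. A picture is of the moment at which its call begins: read the wrist's pose just before it. get_calibration takes no time and is no camera call; for the wrist camera it gives the pose at the moment of the call.
- finish_job(): hands the job in; it is judged then, once.
The state is a dict: "time": time; "joint_positions": joint angles; "joint_vel": joint speeds; "joint_torque": joint torques, N m; "eef_pos": TCP position; "tcp_rot": TCP orientation; "wrist_force": force on the tool from outside, world axes, zero at the start; "moment": the same for the moment, N m; "gripper_width": finger opening in m; "gripper_force": force on a finger pad.
Only numpy, scipy, OpenCV 4.12 (cv2) and the standard library are available. Lean on these libraries where they do the work, as an engineer would, in place of code of your own. Each camera call takes 0.05 s, during which the arm holds its last target. There are 200 camera calls.

## Working session

There is one attempt and no reset: what is moved stays moved. The work goes in short steps, Python scripts to look and compute and a shell command to move; the robot and the scene stay as the last step left them, time stands still between calls to the robot, and variables do not carry over. Pictures are saved under pics/ and viewed, at most 10 in all, crops included, and the job is handed in when it is done.

```bash
mkdir -p pics
cat > h.py <<'E'
from plant import *
import numpy as np, cv2
def ray(c,u,v):
    K=np.array([[c["fx"],0,c["cx"]],[0,c["fy"],c["cy"]],[0,0,1.]])
    p=cv2.undistortPoints(np.array([[[u,v]]],float),K,np.array([c["k1"],0,0,0,0.]))[0,0]
    R=np.array(c["R"]);t=np.array(c["t"])
    return -R.T@t, R.T@np.array([p[0],p[1],1])
def onplane(c,u,v,z):
    o,d=ray(c,u,v); return o+d*(z-o[2])/d[2]
E
python3 - <<'E'
from h import *
import json
ims=[]
for n in("top","side"):
    c=get_calibration(n); im=capture(n)[:,:,::-1]; cv2.imwrite(f"pics/{n}0.png",im)
    print(n,(-np.array(c["R"]).T@np.array(c["t"])).round(3))
s=read_state();print(s["time"],s["eef_pos"],s["tcp_rot"],s["wrist_force"])
E
```

```text
top [ 0.442 -0.023  1.096]
side [ 0.284 -0.629  0.7  ]
0.1 [0.26250055 0.62119717 0.2455322 ] [-2.36752023e-04  1.98598416e-01  9.80080444e-01 -9.67576855e-04] [-1.08321741  0.65917213  0.33113267]
```

View pics/top0.png

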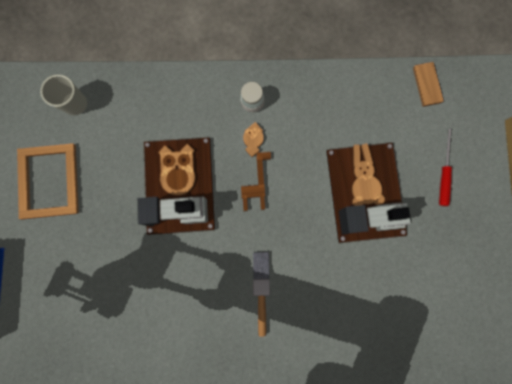

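View pics/side0.png

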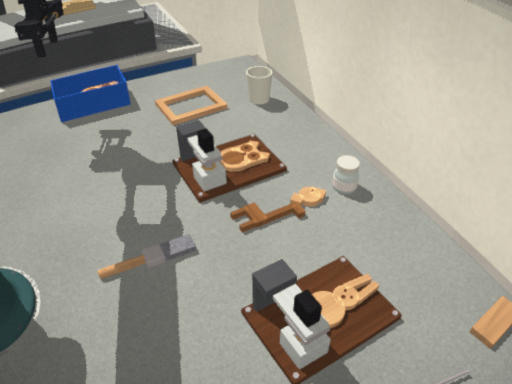

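The top view shows the rabbit jig at right: base around (330..406, 145..241), knob near (399,214), lip near (355,219). The owl jig is at left, around (180,185). In the side view the rabbit's knob is near (307,308).

Run:
```python
from h import *
a=cv2.imread("pics/top0.png");b=cv2.imread("pics/side0.png")
ct,cs=get_calibration("top"),get_calibration("side")
def blob(im,x0,x1,y0,y1,f):
    m=np.zeros(im.shape[:2],np.uint8); s=im[y0:y1,x0:x1].astype(int); m[y0:y1,x0:x1]=f(s)*255
    n,l,st,ce=cv2.connectedComponentsWithStats(m); i=1+np.argmax(st[1:,4]); return (l==i).astype(np.uint8),st[i],ce[i]
m,st,ce=blob(a,384,415,203,225,lambda s:s.max(2)<32); print("knob top",st,ce)
print(onplane(ct,*ce,.149))
m2,st2,ce2=blob(b,285,330,285,335,lambda s:s.max(2)<45); print("knob side",st2,ce2)
m,st,_=blob(a,320,415,138,250,lambda s:(s[:,:,2]>s[:,:,0]+15)&(s[:,:,2]<110)); print("base",st)
# base: screws bright corners eyeballed
P=[onplane(ct,u,v,.015)[:2] for u,v in((332,153),(390,147),(403,233),(342,238))]
P=np.array(P);print(P.round(3)); print("ctr",P.mean(0)); d=P[0]+P[1]-P[2]-P[3]; print("yaw",np.degrees(np.arctan2(d[1],d[0])))
d=P[0]+P[3]-P[1]-P[2];print("yaw from y",np.degrees(np.arctan2(-d[0],d[1])))
A=cv2.resize(a[135:255,315:425],None,fx=4,fy=4,interpolation=2);B=cv2.resize(b[255:380,240:405],None,fx=3.8,fy=3.8,interpolation=2)
h=480;cv2.imwrite("pics/z.png",np.hstack([A,cv2.resize(B[:, :],(360,480*360//627+0)) if 0 else cv2.copyMakeBorder(cv2.resize(B,(360,273)),0,h-273,0,0,0)]))
```

```text
knob top [388 208  22  11 194] [398.76804124 213.18041237]
[ 0.5192074  -0.31325506  0.149     ]
knob side [294 291  27  35 630] [306.97777778 308.02380952]
base [ 327  143   80  100 3487]
[[ 0.687 -0.194]
 [ 0.7   -0.342]
 [ 0.481 -0.362]
 [ 0.47  -0.211]]
ctr [ 0.58431685 -0.27695569]
yaw 4.866186652236175
yaw from y 4.6097059229235375
```

View pics/z.png

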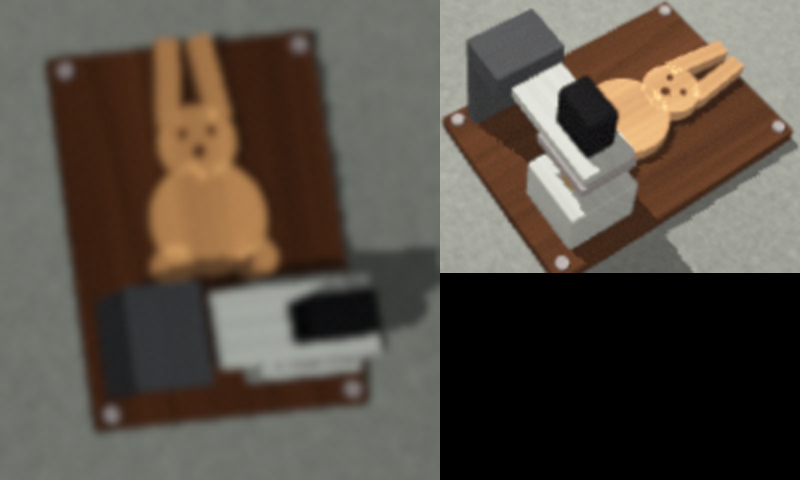

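Zoomed view: the jig's yaw is about 4.7°. The knob's top face is centred near top-image (401.5,213), so the knob is at about (0.519, -0.320). I'll turn the tool first so tool x is jig +y, then travel over.

```bash
python3 -m inch '[{"rz":0.155},{"rz":0.155},{"rz":0.155},{"rz":0.155},{"rz":0.155},{"rz":0.155},{"rz":0.155},{"rz":0.155},{"rz":0.148},{}]'
python3 -m inch '[{"tx":-0.3,"ty":0.055},{"tx":-0.3,"ty":0.055},{"tx":-0.3,"ty":0.055},{"tx":-0.3,"ty":0.055},{"tx":-0.3,"ty":0.055},{"tx":-0.3,"ty":0.055},{"tx":-0.3,"ty":0.055},{"tx":-0.3,"ty":0.055},{"tx":-0.3,"ty":0.055},{"tx":-0.3,"ty":0.055},{"tx":-0.3,"ty":0.055},{"tx":-0.3,"ty":0.055}]'
python3 - <<'E'
from h import *
from scipy.spatial.transform import Rotation as Ro
s=read_state();q=s["tcp_rot"];R=Ro.from_quat(q,scalar_first=True).as_matrix()
print(R.round(3),s["time"]);print("shares",R.T@(np.array([.519,-.320,.245])-s["eef_pos"])/.12)
E
```

```text
[[-0.921  0.389 -0.001]
 [ 0.389  0.921 -0.002]
 [ 0.    -0.002 -1.   ]] 0.1
shares [-5.02216943 -6.39249152  0.01675967]validation failed for argument at $[0]...
validation failed for argument at $[0]...
```

```bash
python3 -m inch '[{"rx":0,"ry":0,"rz":0.155,"tx":0,"ty":0,"tz":0,"jaw":88}]'; python3 -m inch --help 2>&1 | head -20
```

```text
time: 0.18
eef_pos: [0.2625, 0.6213, 0.2457]
tcp_rot: [-0.0, 0.258, 0.966, -0.001]
wrist_force: [-0.0, 0.6, 0.5]
gripper_width: 0.0879
gripper_force: 0.0
invalid input: not JSON, or not a number
```

```bash
python3 -m inch '[{"rx":0,"ry":0,"rz":0.155,"tx":0,"ty":0,"tz":0,"jaw":88},{"rx":0,"ry":0,"rz":0.155,"tx":0,"ty":0,"tz":0,"jaw":88},{"rx":0,"ry":0,"rz":0.155,"tx":0,"ty":0,"tz":0,"jaw":88},{"rx":0,"ry":0,"rz":0.155,"tx":0,"ty":0,"tz":0,"jaw":88},{"rx":0,"ry":0,"rz":0.155,"tx":0,"ty":0,"tz":0,"jaw":88},{"rx":0,"ry":0,"rz":0.155,"tx":0,"ty":0,"tz":0,"jaw":88},{"rx":0,"ry":0,"rz":0.155,"tx":0,"ty":0,"tz":0,"jaw":88},{"rx":0,"ry":0,"rz":0.148,"tx":0,"ty":0,"tz":0,"jaw":88},{"rx":0,"ry":0,"rz":0,"tx":0,"ty":0,"tz":0,"jaw":88}]'
python3 -m inch '[{"rx":0,"ry":0,"rz":0,"tx":-0.3,"ty":0.055,"tz":0,"jaw":88},{"rx":0,"ry":0,"rz":0,"tx":-0.3,"ty":0.055,"tz":0,"jaw":88},{"rx":0,"ry":0,"rz":0,"tx":-0.3,"ty":0.055,"tz":0,"jaw":88},{"rx":0,"ry":0,"rz":0,"tx":-0.3,"ty":0.055,"tz":0,"jaw":88},{"rx":0,"ry":0,"rz":0,"tx":-0.3,"ty":0.055,"tz":0,"jaw":88},{"rx":0,"ry":0,"rz":0,"tx":-0.3,"ty":0.055,"tz":0,"jaw":88},{"rx":0,"ry":0,"rz":0,"tx":-0.3,"ty":0.055,"tz":0,"jaw":88},{"rx":0,"ry":0,"rz":0,"tx":-0.3,"ty":0.055,"tz":0,"jaw":88},{"rx":0,"ry":0,"rz":0,"tx":-0.3,"ty":0.055,"tz":0,"jaw":88},{"rx":0,"ry":0,"rz":0,"tx":-0.3,"ty":0.055,"tz":0,"jaw":88},{"rx":0,"ry":0,"rz":0,"tx":-0.3,"ty":0.055,"tz":0,"jaw":88},{"rx":0,"ry":0,"rz":0,"tx":-0.3,"ty":0.055,"tz":0,"jaw":88}]'
cat > go.py <<'E'
from h import *
import sys
from scipy.spatial.transform import Rotation as Ro
s=read_state();R=Ro.from_quat(s["tcp_rot"],scalar_first=True).as_matrix()
print(s["time"],"yheading",np.degrees(np.arctan2(R[1,1],R[0,1])),"tool z",R[:,2].round(3));print("shares",R.T@(np.array(eval(sys.argv[1]))-s["eef_pos"])/.12)
E
python3 go.py '[.519,-.320,.245]'
```

```text
time: 0.93
eef_pos: [0.2626, 0.6214, 0.2459]
tcp_rot: [0.0, 0.679, 0.734, -0.001]
wrist_force: [0.6, -0.4, -0.7]
gripper_width: 0.0877
gripper_force: 0.0
time: 1.93
eef_pos: [0.3764, 0.1959, 0.2466]
tcp_rot: [0.0, 0.676, 0.737, 0.0]
wrist_force: [-0.2, 0.0, -0.3]
gripper_width: 0.0878
gripper_force: 0.0
1.9333 yheading 4.87909585566116 tool z [ 0.  0. -1.]
shares [-4.38439139  0.81854317  0.013478  ]
```

```bash
python3 -m inch '[{"rx":0,"ry":0,"rz":0,"tx":-0.33,"ty":0.06,"tz":0,"jaw":88},{"rx":0,"ry":0,"rz":0,"tx":-0.33,"ty":0.06,"tz":0,"jaw":88},{"rx":0,"ry":0,"rz":0,"tx":-0.33,"ty":0.06,"tz":0,"jaw":88},{"rx":0,"ry":0,"rz":0,"tx":-0.33,"ty":0.06,"tz":0,"jaw":88},{"rx":0,"ry":0,"rz":0,"tx":-0.33,"ty":0.06,"tz":0,"jaw":88},{"rx":0,"ry":0,"rz":0,"tx":-0.33,"ty":0.06,"tz":0,"jaw":88},{"rx":0,"ry":0,"rz":0,"tx":-0.33,"ty":0.06,"tz":0,"jaw":88},{"rx":0,"ry":0,"rz":0,"tx":-0.33,"ty":0.06,"tz":0,"jaw":88},{"rx":0,"ry":0,"rz":0,"tx":-0.33,"ty":0.06,"tz":0,"jaw":88},{"rx":0,"ry":0,"rz":0,"tx":-0.33,"ty":0.06,"tz":0,"jaw":88},{"rx":0,"ry":0,"rz":0,"tx":-0.33,"ty":0.06,"tz":0,"jaw":88},{"rx":0,"ry":0,"rz":0,"tx":0,"ty":0,"tz":0,"jaw":88}]'
python3 go.py '[.519,-.320,.245]'
python3 - <<'E'
from h import *
c=get_calibration("wrist");im=capture("wrist")[:,:,::-1];cv2.imwrite("pics/w1.png",im)
import pickle;pickle.dump(c,open("w1.pkl","wb"))
E
```

```text
time: 2.93
eef_pos: [0.4917, -0.2363, 0.2464]
tcp_rot: [0.001, 0.678, 0.735, -0.001]
wrist_force: [0.7, 0.3, 0.3]
gripper_width: 0.0881
gripper_force: 0.0
2.9333 yheading 4.5769321604738735 tool z [ 0.001 -0.003 -1.   ]
shares [-0.71301585  0.17079715  0.01372142]
```

View pics/w1.png

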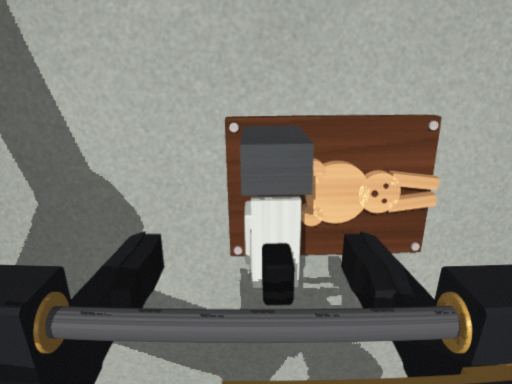

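The wrist view shows the rabbit jig square to the tool. The knob blob is at about (262–295, 243–303), and the lower part of it is the top face.

Run:
```python
from h import *
import pickle;c=pickle.load(open("w1.pkl","rb"));im=cv2.imread("pics/w1.png")
g=im.max(2)
for v in range(240,310,6): 
    x=np.where(g[v,250:310]<60)[0]+250; print(v,x.min() if len(x) else 0,x.max() if len(x) else 0,int(g[v,278]))
for v in (266,270,303): 
  print(onplane(c,278.5,v,.149))
for u in (264,294): print(onplane(c,u,300,.149))
for p in((233,127),(434,125),(415,247),(238,251)): print(onplane(c,*p,.017))
```

```text
240 302 304 224
246 263 304 17
252 263 304 18
258 263 291 18
264 263 293 20
270 263 293 23
276 263 293 23
282 263 293 21
288 263 293 12
294 263 293 20
300 263 292 12
306 0 0 96
[ 0.51840348 -0.29844478  0.149     ]
[ 0.51879721 -0.30212316  0.149     ]
[ 0.52222555 -0.33397842  0.149     ]
[ 0.50989773 -0.33186535  0.149     ]
[ 0.53475759 -0.33003439  0.149     ]
[ 0.46993192 -0.21226896  0.017     ]
[ 0.68983698 -0.1911572   0.017     ]
[ 0.70353043 -0.34130097  0.017     ]
[ 0.48526214 -0.36251363  0.017     ]
```

```bash
python3 -m inch '[{"rx":0,"ry":0,"rz":-0.018,"tx":-0.23,"ty":0.063,"tz":0,"jaw":88},{"rx":0,"ry":0,"rz":0,"tx":-0.23,"ty":0.063,"tz":0,"jaw":88},{"rx":0,"ry":0,"rz":0,"tx":-0.23,"ty":0.063,"tz":0,"jaw":88},{"rx":0,"ry":0,"rz":0,"tx":0,"ty":0,"tz":0.2,"jaw":70},{"rx":0,"ry":0,"rz":0,"tx":0,"ty":0,"tz":0.2,"jaw":70},{"rx":0,"ry":0,"rz":0,"tx":0,"ty":0,"tz":0,"jaw":70},{"rx":0,"ry":0,"rz":0,"tx":0,"ty":0,"tz":0,"jaw":70}]'
python3 go.py '[.521,-.317,.122]'
python3 - <<'E'
from h import *
c=get_calibration("wrist");im=capture("wrist")[:,:,::-1];cv2.imwrite("pics/w2.png",im)
E
```

```text
time: 3.57
eef_pos: [0.5194, -0.3087, 0.1969]
tcp_rot: [-0.002, 0.672, 0.741, -0.0]
wrist_force: [0.2, 0.2, 0.2]
gripper_width: 0.0703
gripper_force: 0.0
3.5667 yheading 5.57795659300736 tool z [-0.004  0.003 -1.   ]
shares [-0.07229823  0.00890201  0.62377817]
```

View pics/w2.png

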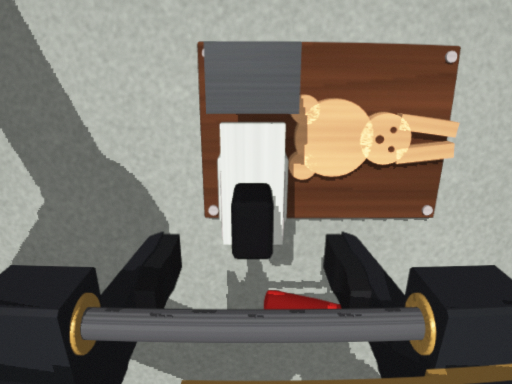

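The knob (about 252,220) is centred between the fingers (about 253). I'll descend and grip.

```bash
python3 -m inch '[{"rx":0,"ry":0,"rz":0,"tx":-0.07,"ty":0.01,"tz":0.2,"jaw":70},{"rx":0,"ry":0,"rz":0,"tx":0,"ty":0,"tz":0.2,"jaw":70},{"rx":0,"ry":0,"rz":0,"tx":0,"ty":0,"tz":0.12,"jaw":70},{"rx":0,"ry":0,"rz":0,"tx":0,"ty":0,"tz":0.1,"jaw":60},{"rx":0,"ry":0,"rz":0,"tx":0,"ty":0,"tz":0,"jaw":40},{"rx":0,"ry":0,"rz":0,"tx":0,"ty":0,"tz":0,"jaw":15},{"rx":0,"ry":0,"rz":0,"tx":0,"ty":0,"tz":0,"jaw":15},{"rx":0,"ry":0,"rz":0,"tx":0,"ty":0,"tz":0,"jaw":15},{"rx":0,"ry":0,"rz":0,"tx":0,"ty":0,"tz":0,"jaw":15},{"rx":0,"ry":0,"rz":0,"tx":0,"ty":0,"tz":0,"jaw":15}]' 45
python3 go.py '[.521,-.317,.122]'
```

```text
time: 4.45
eef_pos: [0.5204, -0.3194, 0.125]
tcp_rot: [-0.002, 0.672, 0.74, -0.002]
wrist_force: [-11.1, -2.5, 2.7]
gripper_width: 0.0257
gripper_force: 39.5
4.45 yheading 5.517932032289965 tool z [-0.005 -0.001 -1.   ]
shares [0.0193596  0.00706269 0.02463609]
```

```bash
python3 -m inch '[{"rx":0,"ry":0,"rz":0,"tx":0,"ty":-0.01,"tz":0.04,"jaw":15},{"rx":0,"ry":0,"rz":0,"tx":0,"ty":0,"tz":0.05,"jaw":15},{"rx":0,"ry":0,"rz":0,"tx":0,"ty":0,"tz":0.05,"jaw":15},{"rx":0,"ry":0,"rz":0,"tx":0,"ty":0,"tz":0.04,"jaw":15},{"rx":0,"ry":0,"rz":0,"tx":0,"ty":0,"tz":0,"jaw":15},{"rx":0,"ry":0,"rz":0,"tx":0,"ty":0,"tz":0,"jaw":15},{"rx":0,"ry":0,"rz":0,"tx":0,"ty":0,"tz":0,"jaw":15}]' 45
python3 go.py '[.521,-.317,.122]'
```

```text
time: 5.03
eef_pos: [0.5204, -0.3196, 0.1047]
tcp_rot: [-0.001, 0.673, 0.74, -0.001]
wrist_force: [-7.5, 0.6, 10.1]
gripper_width: 0.0256
gripper_force: 45.0
5.0333 yheading 5.468375304615391 tool z [-0.002 -0.001 -1.   ]
shares [ 0.02083953  0.0070214  -0.1438863 ]
```

```bash
python3 -m inch '[{"rx":0,"ry":0,"rz":0,"tx":0,"ty":0,"tz":0.01,"jaw":15},{"rx":0,"ry":0,"rz":0,"tx":0.04,"ty":0,"tz":0,"jaw":15},{"rx":0,"ry":0,"rz":0,"tx":0.04,"ty":0,"tz":0,"jaw":15},{"rx":0,"ry":0,"rz":0,"tx":0.04,"ty":0,"tz":0,"jaw":15},{"rx":0,"ry":0,"rz":0,"tx":0.04,"ty":0,"tz":0,"jaw":15},{"rx":0,"ry":0,"rz":0,"tx":0.04,"ty":0,"tz":0,"jaw":15},{"rx":0,"ry":0,"rz":0,"tx":0.04,"ty":0,"tz":0,"jaw":15},{"rx":0,"ry":0,"rz":0,"tx":0.03,"ty":0,"tz":0,"jaw":15},{"rx":0,"ry":0,"rz":0,"tx":0,"ty":0,"tz":0,"jaw":15},{"rx":0,"ry":0,"rz":0,"tx":0,"ty":0,"tz":0,"jaw":15}]' 45
python3 go.py '[.521,-.317,.122]'
```

```text
time: 5.87
eef_pos: [0.5174, -0.2881, 0.1039]
tcp_rot: [0.0, 0.672, 0.74, -0.002]
wrist_force: [-8.1, -1.7, 10.1]
gripper_width: 0.0256
gripper_force: 45.0
5.8667 yheading 5.485732516170568 tool z [-0.002 -0.002 -1.   ]
shares [-0.24316704  0.00664702 -0.14991723]
```

```bash
python3 -m inch '[{"rx":0,"ry":0,"rz":0,"tx":0,"ty":0,"tz":-0.02,"jaw":15},{"rx":0,"ry":0,"rz":0,"tx":0,"ty":0,"tz":-0.015,"jaw":15},{"rx":0,"ry":0,"rz":0,"tx":0,"ty":0,"tz":0,"jaw":15},{"rx":0,"ry":0,"rz":0,"tx":0,"ty":0,"tz":0,"jaw":60},{"rx":0,"ry":0,"rz":0,"tx":0,"ty":0,"tz":0,"jaw":60},{"rx":0,"ry":0,"rz":0,"tx":0,"ty":0,"tz":0,"jaw":60},{"rx":0,"ry":0,"rz":0,"tx":0,"ty":0,"tz":0,"jaw":60},{"rx":0,"ry":0,"rz":0,"tx":0,"ty":0,"tz":0,"jaw":60}]'
python3 -m inch '[{"rx":0,"ry":0,"rz":0,"tx":0,"ty":0,"tz":-0.15,"jaw":60},{"rx":0,"ry":0,"rz":0,"tx":0,"ty":0,"tz":-0.2,"jaw":60},{"rx":0,"ry":0,"rz":0,"tx":0,"ty":0,"tz":-0.2,"jaw":60},{"rx":0,"ry":0,"rz":0,"tx":0,"ty":0,"tz":-0.2,"jaw":60},{"rx":0,"ry":0,"rz":0,"tx":-0.2,"ty":0,"tz":-0.2,"jaw":60},{"rx":0,"ry":0,"rz":0,"tx":0,"ty":0,"tz":0,"jaw":60},{"rx":0,"ry":0,"rz":0,"tx":0,"ty":0,"tz":0,"jaw":60}]'
python3 - <<'E'
from h import *
im=capture("wrist")[:,:,::-1];b=capture("side")[230:380,200:400,::-1]
cv2.imwrite("pics/e.png",np.hstack([cv2.resize(im,(400,300)),cv2.resize(b,(400,300))]))
E
```

```text
time: 6.53
eef_pos: [0.5186, -0.2866, 0.1056]
tcp_rot: [-0.0, 0.673, 0.74, 0.0]
wrist_force: [-0.4, -0.6, 0.7]
gripper_width: 0.0571
gripper_force: 0.0
time: 7.12
eef_pos: [0.5219, -0.3118, 0.2215]
tcp_rot: [0.002, 0.673, 0.74, 0.0]
wrist_force: [-0.6, 0.3, 0.3]
gripper_width: 0.0601
gripper_force: 0.0
```

View pics/e.png

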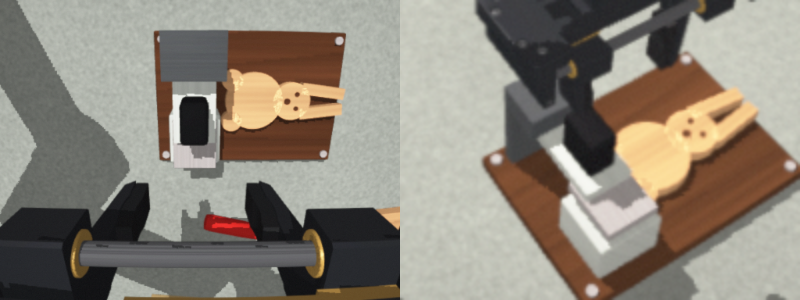

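The keeper is tucked under the lip (wrist-crop edge near row 82), the knob is low and close to it, and the gripper is clear above.

```bash
python3 -c "
from plant import *
print(finish_job())"
```

```text
the job is handed in; nothing more can be done
None
```

The rabbit's jig is locked: I pushed the bolt down about 20 mm, slid the keeper about 31 mm so it sits under the lip, let go and lifted clear; the last pictures show it holding, the owl's jig was not touched, and the job is handed in at about 7 s (no verdict was returned).

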